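Fill the coin tube to the red line

ROBOT

A 6-joint arm with a two-finger parallel gripper is mounted at the origin on the work surface. World frame = base frame: x ahead of the robot, y to its left, z up, the work surface at z = 0. Lengths are in m, angles in rad, forces in N, time in s.
With the tool pointing down it reaches from about 0.275 to 0.75 m from the base axis. Payload 10.2 kg.
Tool frame: the origin (TCP) lies at the very end of the fingers, on their centre line; the grasp point (between the pads) lies 19 mm behind it; z points along the fingers, y is the line along which they close (so a half turn about z gives the same grasp; the last joint's range is limited). The gripper opens to 88 mm and grips with 3 to 60 N. Pads are 18 mm wide; open, the fingers measure 123 mm over their backs; the gripper's body (75 mm by 187 mm) begins 45 mm behind the grasp point.
Start: joints at [-1.371, 0.313, 1.498, -0, 1.331, -0.223], TCP at [0.215, -0.479, 0.239] pointing down, gripper open.
Joint ranges: [-2.94, 2.94], [-0.97, 2.17], [0.19, 2.56], [-1.23, 4.37], [0.02, 3.11], [-2.88, 2.88]. Speed limits (rad/s): [2.39, 2.39, 3.01, 3.14, 3.14, 3.14].

INTERFACE

Orientations are given as a 3x3 rotation matrix whose columns are the frame's x, y, z axes.
In Python, from station import env, imaging, order gives the robot as it stands. The module is installed in compiled form; this text tells all that it offers.
- The arm moves only by the tool move_arm, never from a script. Its argument "increments" is a list of rows, each a list of 2 entries, a list of its own where there are three numbers: the shift along the tool's x, y, z as a fraction of full scale, then the turn, a rotation vector about the tool's x, y, z as a fraction of full scale. A call has 1 to 8 rows; each row is the pose to reach, as a shift and turn from the pose commanded when the call began, along the tool's axes at that moment, turning the shorter way round; what a row does not reach only later rows make up. Full scale, the value 1, is 0.1 m for a shift and 360 degrees for a turn. A row lasts 1/10 s, in which the tool goes at most 50 mm and 8.59 degrees, less where a joint would pass 70% of its speed; a pose out of reach is approached as far as the arm can. A call with a number of a shift or a turn outside -1 to 1 is refused whole. A call with a gripper value outside its range is refused whole. "jaw" is the opening, from 0 (shut) to 1 (fully open), set as the call begins (left out, the last holds). The fingers move at their own pace and stop on an object; the grip force is fixed at half the most. Time passes only in rows, so rows that repeat a pose let the fingers close. It gives the time, the measured TCP pose, the force, the opening and the grip force at its end, in the units of the state.
- env.sense(): the state, without advancing time (a new reading comes with each control period).
- imaging.grab_frame(name): name is "side" or "top"; returns a dict with "frame" (384x512x3 uint8, red, green, blue), "intrinsics" (3x3 intrinsics, pixels), "camera_from_world" (4x4, takes a point from world to camera coordinates). Camera axes: x right, y down, z forward; pixel columns grow to the right and rows downward; lengths in m; the calibration is good to about 2 mm. A picture is of the moment at which its call begins. There is no depth.
- order.job_done(): hands the job in; it is judged then, once.
The state is a dict: "time_s": time; "joint_positions": joint angles; "dq": joint speeds; "tau": joint torques, N m; "position": TCP position; "tcp_rot": TCP orientation; "wrist_force": force on the tool from outside, world axes, zero at the start; "wrist_torque": the same for the moment, N m; "opening": opening from 0.0 (shut) to 1.0 (fully open); "grip_force": force on a finger pad.
Only numpy, scipy, OpenCV 4.12 (cv2) and the standard library are available. Lean on these libraries where they do the work, as an engineer would, in place of code of your own. Each camera call takes 0.05 s, during which the arm holds its last target. There are 200 camera calls.

TASK

Stack the two gold prop coins flat, one on the other, inside the teal slotted tube so that the top of the stack comes level with the red line. Leave the thinner silver coin where it lies.

Things in the scene. Friction and masses are not known exactly. Their poses are not given: they have to be found in the camera images.
- tube: fixed coin tube, pale teal on a dark teal base; origin under its centre, z up. Base 84 mm round, 8 mm thick; its top is the floor (z = 8 mm). Two curved walls on the +x and -x sides: 62 mm inner diameter, 4 mm thick, rims at z = 54 mm. Open slots 40 mm wide on the +y and -y sides, floor to rim, let fingers closing along y lower a coin to the floor. Red line's upper edge: z = 40 mm (two gold coins above the floor). Yaw within 0.5 rad
- coin_a: loose gold-coloured prop coin, a solid disc 50 mm in diameter and 16 mm thick, 40 to 85 g, lying flat on the counter; origin at the centre of the disc (8 mm above the counter at the start), z along the disc's axis. The two gold coins are alike. Its place varies
- coin_b: loose gold-coloured prop coin, a solid disc 50 mm in diameter and 16 mm thick, 40 to 85 g, lying flat on the counter; origin at the centre of the disc (8 mm above the counter at the start), z along the disc's axis. The two gold coins are alike. Its place varies
- silver_coin: loose silver-grey coin, 50 mm in diameter, only 10 mm thick, lying flat near the gold ones; origin at its centre, z along its axis. To be left alone. The three coins swap places between starts. Unlisted props (compact 18 mm high, atomizer 95 mm, tiara, fan, open casket) stand at least 70 mm from the gold coins' rims and 40 mm from the tube
Mind the look-alikes: they are no part of the job. Leave any blue or pink look-alike of the coin_b alone. Leave any pink look-alike of the coin_a alone.

How it is judged:
By the outcome, as a careful person would: the job done as asked, in the order asked, and still so for the second after the job is handed in, with the robot touching nothing.
It also fails if it takes over 53 s, if anything falls off the work surface, if the arm or the gripper's body presses on something with over 40 N, if the wrist force passes 120 N, or if a joint passes its speed limit or range.

## Working session

There is one attempt and no reset: what is moved stays moved. The work goes in short steps, Python scripts to look and compute and a tool call to move; the robot and the scene stay as the last step left them, time stands still between calls to the robot, and variables do not carry over. Pictures are saved under pics/ and viewed, at most 10 in all, crops included, and the job is handed in when it is done.

Besides the shell and the picture viewer there is one more tool, called after "Call:" as name(argument=value, ...), one argument or row to a line, values as JSON. move_arm: Moves the arm, as the interface text tells. Shift numbers are shares of 0.1 m and turn numbers shares of 360 degrees, none past 1 either way. Its arguments: {"type":"object","properties":{"increments":{"type":"array"},"jaw":{"type":"number"}},"required":["increments"]}

```bash
mkdir -p pics
python3 - <<'E'
from station import env, imaging
import cv2,numpy as np
for n in("top","side"):
    f=imaging.grab_frame(n); cv2.imwrite(f"pics/{n}0.png",f["frame"][:,:,::-1]); np.savez(f"{n}0.npz",**f)
s=env.sense();print(s["time_s"],s["position"],s["tcp_rot"])
E
```

```text
0.1 [ 0.21536297 -0.47857596  0.23823218] [[ 9.11945625e-01  4.10310999e-01 -2.46646038e-04]
 [ 4.10311012e-01 -9.11944995e-01  1.09558607e-03]
 [ 2.24603396e-04 -1.10031651e-03 -9.99999369e-01]]
```

View pics/top0.png

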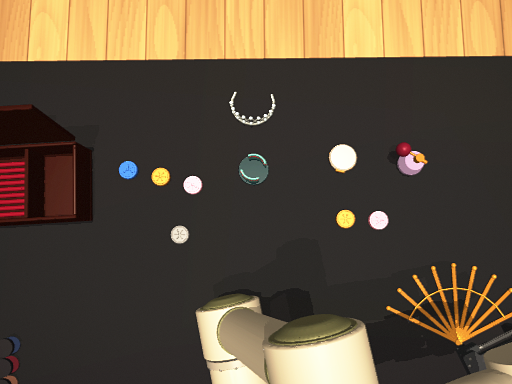

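View pics/side0.png

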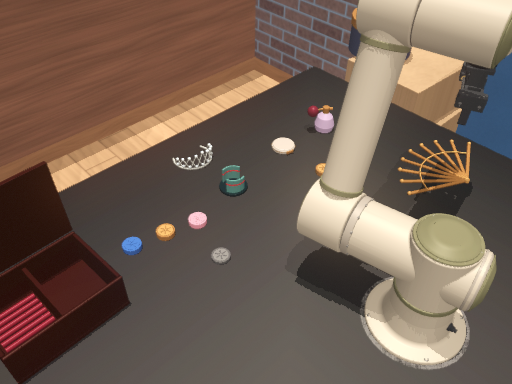

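The top view shows gold coins at (160,176) and (345,219), the tube at (253,169) and silver at (179,234). Pink and blue look-alikes stand beside the gold coins: blue (128,170), pink (193,185) and pink (378,220).

```bash
cat > h.py <<'E'
import cv2,numpy as np
def ray(f,uv,z):
    K=f["intrinsics"];T=f["camera_from_world"];R=T[:3,:3];c=-R.T@T[:3,3]
    uv=np.atleast_2d(uv); d=(R.T@np.linalg.inv(K)@np.c_[uv,np.ones(len(uv))].T).T
    return (c+d*((z-c[2])/d[:,2])[:,None])[:,:2]
def blobs(f,lo,hi,amin=20):
    h=cv2.cvtColor(f["frame"],cv2.COLOR_RGB2HSV); m=cv2.inRange(h,lo,hi)
    n,l,s,c=cv2.connectedComponentsWithStats(m); return [(c[i],s[i],l==i) for i in range(1,n) if s[i,4]>=amin]
E
python3 - <<'E'
from h import *
t=np.load("top0.npz");s=np.load("side0.npz")
for nm,f in(("top",t),("side",s)):
    T=f["camera_from_world"];print(nm,"cam",-T[:3,:3].T@T[:3,3],f["intrinsics"][0])
    for c,st,m in blobs(f,(12,120,120),(32,255,255)):
        if 50<st[4]<900 and (nm=="side" or st[1]>100):print("gold",c,st,ray(f,c,.012))
    for c,st,m in blobs(f,(75,40,30),(97,255,255),8):
        ys,xs=np.nonzero(m);print("teal",c,st,f["frame"][m].mean(0),ray(f,c,.008),ray(f,c,.054))
f=t
for uv in((160,176),(345,219),(193,185),(128,170),(378,220)):
    h=cv2.cvtColor(f["frame"],cv2.COLOR_RGB2HSV)[uv[1]-14:uv[1]+15,uv[0]-14:uv[0]+15]
    m=(h[...,2]>70).astype(np.uint8); ct=max(cv2.findContours(m,0,1)[0],key=cv2.contourArea)
    (x,y),r=cv2.minEnclosingCircle(ct);x+=uv[0]-14;y+=uv[1]-14
    p=ray(f,[[x,y],[x+r,y]],.014);print(uv,x,y,r,p[0],np.linalg.norm(p[1]-p[0]))
a=f["frame"][145:195,228:278];b=cv2.resize(a,(600,600),interpolation=cv2.INTER_CUBIC)
a2=cv2.resize(s["frame"][155:205,208:258],(600,600),interpolation=cv2.INTER_CUBIC)
cv2.imwrite("pics/tube.png",cv2.resize(np.hstack([b,a2]),(800,400))[:,:,::-1])
E
```

```text
top cam [ 0.41006162 -0.01588707  1.09666385] [397.60910906   0.         254.70008348]
gold [419.64130435 157.45652174] [410 152  18  12  92] [[ 0.64694806 -0.46292784]]
gold [160.13970588 176.15808824] [151 167  19  19 272] [[0.60051458 0.25614839]]
gold [345.25266904 218.46263345] [336 210  20  18 281] [[ 0.47946362 -0.25183373]]
teal [253.21460507 169.38002981] [238 154  31  31 671] [ 87.21609538 115.09985097 107.3681073 ] [[ 0.61814435 -0.00191135]] [[ 0.6093521  -0.00250188]]
side cam [-0.17645033  0.69780686  0.94922909] [478.48616216   0.         258.37732621]
gold [325.73529412 108.48529412] [318 105  15   8  68] [[ 0.69434669 -0.51406736]]
gold [319.92553191 168.43617021] [316 163  10  13  94] [[ 0.48924529 -0.24028705]]
gold [164.98148148 231.35185185] [156 223  19  18 270] [[0.59985707 0.26061653]]
teal [230.42682927 167.81707317] [222 165  18   8  82] [ 91.8902439  130.79268293 118.62195122] [[ 0.6819137  -0.04413853]] [[ 0.6399635  -0.00787798]]
teal [232.69517544 183.68201754] [219 172  28  24 456] [67.48684211 97.35964912 90.29605263] [[ 6.22575983e-01 -1.34551321e-04]] [[0.58352576 0.03397543]]
(160, 176) 160.384614944458 176.23076915740967 9.646204948425293 [0.59995388 0.25496317] 0.026747580285629357
(345, 219) 345.25806427001953 218.58064556121826 9.869434356689453 [ 0.47901453 -0.2514026 ] 0.0267636817032539
(193, 185) 192.40163898468018 184.46721267700195 9.720077514648438 [0.57618953 0.16596695] 0.026840476861498944
(128, 170) 127.63157939910889 170.0 9.837137222290039 [0.61823969 0.34642614] 0.027375467355832038
(378, 220) 377.86879444122314 219.87588691711426 10.351582527160645 [ 0.47485231 -0.33963007] 0.028012823598751672
```

View pics/tube.png

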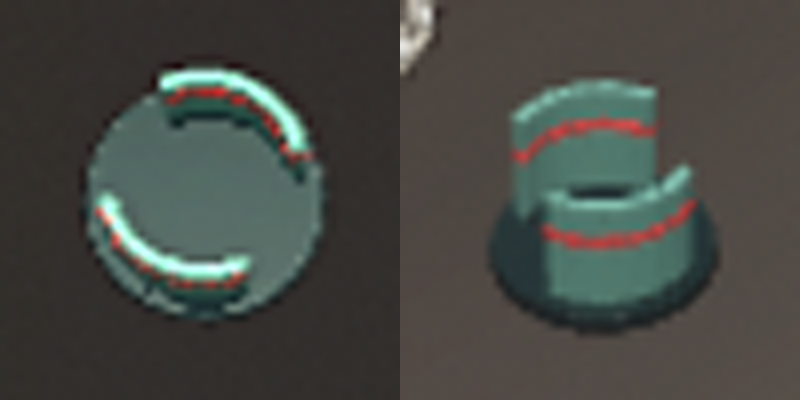

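The tube crop shows two wall arcs, with the slots on the upper-left to lower-right diagonal, so the yaw is negative. Next I'll measure it.

Run:
```python
from h import *
t=np.load("top0.npz");s=np.load("side0.npz")
h=cv2.cvtColor(t["frame"],cv2.COLOR_RGB2HSV)
roi=np.zeros(h.shape[:2],bool);roi[145:195,228:278]=1
m=(roi&(h[...,2]>150)&(h[...,0]>70)&(h[...,0]<100)).astype(np.uint8)
n,l,st,c=cv2.connectedComponentsWithStats(m)
P=[]
for i in range(1,n):
    if st[i,4]<15: continue
    ys,xs=np.nonzero(l==i);w=ray(t,np.c_[xs,ys],.054);print(st[i],w.mean(0));P.append(w)
    e=np.linalg.svd(w-w.mean(0))[2][0];q=(w-w.mean(0))@e;print(" chord dir",np.degrees(np.arctan2(e[1],e[0])),"ends",w[q.argmin()],w[q.argmax()])
    A=np.c_[2*w,np.ones(len(w))];x=np.linalg.lstsq(A,(w**2).sum(1),rcond=None)[0];print(" circ",x[:2],np.sqrt(x[2]+x[0]**2+x[1]**2))
# joint circle fit
w=np.vstack(P);A=np.c_[2*w,np.ones(len(w))];x=np.linalg.lstsq(A,(w**2).sum(1),rcond=None)[0];print("circle",x[:2],np.sqrt(x[2]+x[:2]@x[:2]))
d=P[0].mean(0)-P[1].mean(0);print("yaw",np.degrees(np.arctan2(d[1],d[0])),"mid",(P[0].mean(0)+P[1].mean(0))/2)
# base disc at z=.008
mb=(roi&(h[...,2]>60)&(h[...,0]>70)&(h[...,0]<100)&(h[...,1]>50)).astype(np.uint8)
ct=max(cv2.findContours(mb,0,1)[0],key=cv2.contourArea)
(u,v),r=cv2.minEnclosingCircle(ct);p=ray(t,[[u,v],[u+r,v]],.008);print("base",u,v,r,p)
```

```text
[248 154  18  10  42] [ 0.6432484  -0.01491846]
 chord dir -115.80914455344458 ends [0.6512678  0.01119553] [ 0.6263657  -0.03404893]
 circ [ 0.62177424 -0.003654  ] 0.029400349245502364
[240 169  19  11  43] [0.59229002 0.010677  ]
 chord dir -115.93890294595849 ends [0.60797702 0.03271069] [ 0.5859925  -0.01506959]
 circ [6.14559449e-01 1.07218083e-04] 0.029714792037678937
circle [ 0.61799265 -0.00169292] 0.033000606446443426
yaw -26.669535287212828 mid [ 0.61776921 -0.00212073]
base 252.68605041503906 168.3372039794922 15.393488883972168 [[ 6.21102799e-01 -4.59155889e-04]
 [ 6.20734402e-01 -4.32651265e-02]]
```

Coins come out at about (0.600, 0.257) and (0.479, -0.252). The tube is at (0.618, -0.002) with yaw about -26.3°, and its 33 mm rim radius matches the given size. First I turn and head towards the right-hand coin.

Call:
move_arm(
  increments=[
    [[0.17, -0.05, 0], [0, 0, 0.0234]],
    [[0.34, -0.1, 0], [0, 0, 0.0468]],
    [[0.5, -0.15, 0], [0, 0, 0.0702]],
    [[0.67, -0.2, 0], [0, 0, 0.0936]],
    [[0.84, -0.25, 0], [0, 0, 0.117]],
    [[1, -0.3, 0], [0, 0, 0.1403]],
    [[1, -0.3, 0], [0, 0, 0.1403]],
  ],
  jaw=0.75,
)

```text
time_s: 0.8
position: [0.2952, -0.4094, 0.2386]
tcp_rot: [[0.897, -0.442, -0.0], [-0.442, -0.897, 0.001], [-0.0, -0.001, -1.0]]
wrist_force: [-1.0, -0.7, 0.5]
opening: 0.751
grip_force: 0.0
```

```bash
cat > g.py <<'E'
import sys,numpy as np
from station import env
s=env.sense();p=s["position"];R=s["tcp_rot"]
print("t",s["time_s"],"p",np.round(p,4),"yaw",np.degrees(np.arctan2(R[1,0],R[0,0])).round(2),"F",np.round(s["wrist_force"],1),"op",s["opening"],s["grip_force"])
if len(sys.argv)>3:
    d=np.array([float(a) for a in sys.argv[1:4]])-p; print("shift/0.1:",np.round(R.T@d/0.1,3))
E
python3 g.py .4793 -.2518 .1
```

```text
t 0.8 p [ 0.2952 -0.4094  0.2386] yaw -26.25 F [-1.  -0.7  0.5] op 0.7509444930491793 0.0
shift/0.1: [ 0.955 -2.227  1.387]
```

Call:
move_arm(
  increments=[
    [[0.1, -0.2, 0], [0, 0, 0]],
    [[0.2, -0.4, 0], [0, 0, 0]],
    [[0.3, -0.6, 0], [0, 0, 0]],
    [[0.4, -0.8, 0], [0, 0, 0]],
    [[0.48, -1, 0], [0, 0, 0]],
  ],
)

```text
time_s: 1.3
position: [0.3818, -0.3421, 0.2385]
tcp_rot: [[0.899, -0.439, -0.0], [-0.439, -0.899, 0.0], [-0.0, 0.0, -1.0]]
wrist_force: [0.4, 0.1, -0.6]
opening: 0.751
grip_force: 0.0
```

Call:
move_arm(
  increments=[
    [[0.1, -0.2, 0.15], [0, 0, 0]],
    [[0.2, -0.4, 0.35], [0, 0, 0]],
    [[0.3, -0.6, 0.55], [0, 0, 0]],
    [[0.4, -0.8, 0.75], [0, 0, 0]],
    [[0.475, -1, 0.9], [0, 0, 0]],
    [[0.475, -1, 0.9], [0, 0, 0]],
    [[0.475, -1, 0.9], [0, 0, 0]],
  ],
)

```text
time_s: 2.0
position: [0.4681, -0.2741, 0.1488]
tcp_rot: [[0.898, -0.44, -0.0], [-0.44, -0.898, -0.0], [-0.0, 0.0, -1.0]]
wrist_force: [-0.1, -0.5, 0.8]
opening: 0.748
grip_force: 0.0
```

```bash
python3 g.py .4793 -.2518 .004
```

```text
t 2.0 p [ 0.4681 -0.2741  0.1488] yaw -26.12 F [-0.1 -0.5  0.8] op 0.7481025176262053 0.0
shift/0.1: [ 0.003 -0.25   1.448]
```

Call:
move_arm(
  increments=[
    [[0, -0.15, 0.1], [0, 0, 0]],
    [[0, -0.25, 0.3], [0, 0, 0]],
    [[0, -0.25, 0.5], [0, 0, 0]],
    [[0, -0.25, 0.7], [0, 0, 0]],
    [[0, -0.25, 0.9], [0, 0, 0]],
    [[0, -0.25, 1], [0, 0, 0]],
    [[0, -0.25, 1], [0, 0, 0]],
  ],
)

```text
time_s: 2.7
position: [0.479, -0.2506, 0.0479]
tcp_rot: [[0.897, -0.443, -0.001], [-0.443, -0.897, 0.001], [-0.002, -0.0, -1.0]]
wrist_force: [0.3, 0.3, 0.6]
opening: 0.751
grip_force: 0.0
```

```bash
python3 g.py .4793 -.2518 .004
python3 - <<'E'
from station import imaging
from h import *
t=imaging.grab_frame("top");s=imaging.grab_frame("side")
a=cv2.resize(t["frame"][180:260,300:410],(400,290));b=cv2.resize(s["frame"][110:220,260:412],(400,290))
cv2.imwrite("pics/a1.png",np.hstack([a,b])[:,:,::-1])
E
```

```text
t 2.7 p [ 0.479  -0.2506  0.0479] yaw -26.28 F [0.3 0.3 0.6] op 0.7507239711942392 0.0
shift/0.1: [0.008 0.009 0.439]
```

View pics/a1.png

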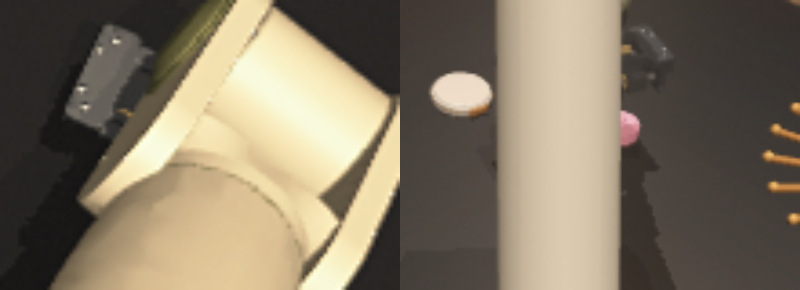

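The arm hides the coin in both views, so I rely on the calibration and descend gently, watching the force.

Call:
move_arm(
  increments=[
    [[0, 0, 0.1], [0, 0, 0]],
    [[0, 0, 0.2], [0, 0, 0]],
    [[0, 0, 0.28], [0, 0, 0]],
    [[0, 0, 0.34], [0, 0, 0]],
    [[0, 0, 0.4], [0, 0, 0]],
    [[0, 0, 0.44], [0, 0, 0]],
    [[0, 0, 0.44], [0, 0, 0]],
  ],
)

```text
time_s: 3.5
position: [0.4794, -0.2508, 0.0042]
tcp_rot: [[0.897, -0.443, -0.001], [-0.443, -0.897, 0.001], [-0.001, -0.0, -1.0]]
wrist_force: [-0.6, 0.2, 0.7]
opening: 0.749
grip_force: 0.0
```

Call:
move_arm(
  increments=[
    [[0, 0, 0], [0, 0, 0]],
    [[0, 0, 0], [0, 0, 0]],
    [[0, 0, 0], [0, 0, 0]],
    [[0, 0, 0], [0, 0, 0]],
    [[0, 0, 0], [0, 0, 0]],
    [[0, 0, 0], [0, 0, 0]],
  ],
  jaw=0.3,
)

```text
time_s: 4.1
position: [0.4797, -0.2511, 0.005]
tcp_rot: [[0.897, -0.443, 0.0], [-0.443, -0.897, -0.0], [0.001, 0.0, -1.0]]
wrist_force: [0.2, 0.6, 3.1]
opening: 0.554
grip_force: 30.0
```

Call:
move_arm(
  increments=[
    [[0, 0, -0.1], [0, 0, 0]],
    [[0, 0, -0.3], [0, 0, 0]],
    [[0, 0, -0.5], [0, 0, 0]],
    [[0, 0, -0.7], [0, 0, 0]],
    [[0, 0, -0.9], [0, 0, 0]],
    [[0, 0, -1], [0, 0, 0]],
  ],
)

```text
time_s: 4.7
position: [0.4799, -0.2512, 0.1067]
tcp_rot: [[0.897, -0.443, 0.002], [-0.443, -0.897, -0.002], [0.002, 0.001, -1.0]]
wrist_force: [0.3, -0.3, 0.2]
opening: 0.555
grip_force: 30.0
```

```bash
python3 g.py .618 -.002 .105
```

```text
t 4.7 p [ 0.4799 -0.2512  0.1067] yaw -26.28 F [ 0.3 -0.3  0.2] op 0.5546802095080126 29.999860525131226
shift/0.1: [ 0.134 -2.846  0.016]
```

Call:
move_arm(
  increments=[
    [[0.01, -0.1, 0], [0, 0, 0]],
    [[0.02, -0.3, 0], [0, 0, 0]],
    [[0.03, -0.5, 0], [0, 0, 0]],
    [[0.04, -0.7, 0], [0, 0, 0]],
    [[0.04, -0.95, 0], [0, 0, 0]],
  ],
)

```text
time_s: 5.2
position: [0.5252, -0.1662, 0.1036]
tcp_rot: [[0.896, -0.443, -0.002], [-0.443, -0.896, 0.001], [-0.002, -0.0, -1.0]]
wrist_force: [0.4, -0.5, -0.7]
opening: 0.559
grip_force: 30.0
```

Call:
move_arm(
  increments=[
    [[0.01, -0.2, 0], [0, 0, 0]],
    [[0.02, -0.4, 0], [0, 0, 0]],
    [[0.03, -0.6, 0], [0, 0, 0]],
    [[0.04, -0.8, 0], [0, 0, 0]],
    [[0.04, -0.95, 0], [0, 0, 0]],
  ],
)

```text
time_s: 5.7
position: [0.5709, -0.0823, 0.1036]
tcp_rot: [[0.897, -0.442, -0.002], [-0.442, -0.897, 0.001], [-0.002, 0.0, -1.0]]
wrist_force: [0.0, 0.2, -0.7]
opening: 0.554
grip_force: 30.0
```

Call:
move_arm(
  increments=[
    [[0.01, -0.2, 0], [0, 0, 0]],
    [[0.02, -0.4, 0], [0, 0, 0]],
    [[0.03, -0.6, 0], [0, 0, 0]],
    [[0.04, -0.8, 0], [0, 0, 0]],
    [[0.05, -0.9, 0], [0, 0, 0]],
    [[0.05, -0.946, 0], [0, 0, 0]],
    [[0.05, -0.946, 0], [0, 0, 0]],
  ],
)

```text
time_s: 6.4
position: [0.6171, -0.0014, 0.1043]
tcp_rot: [[0.897, -0.442, -0.001], [-0.442, -0.897, 0.0], [-0.001, 0.0, -1.0]]
wrist_force: [-0.5, -0.4, -0.5]
opening: 0.558
grip_force: 30.0
```

```bash
python3 g.py .618 -.002 .062
python3 - <<'E'
from station import imaging
from h import *
t=imaging.grab_frame("top");s=imaging.grab_frame("side")
a=cv2.resize(t["frame"][120:220,200:306],(400,378));b=cv2.resize(s["frame"][120:220,180:286],(400,378))
cv2.imwrite("pics/a2.png",np.hstack([a,b])[:,:,::-1])
E
```

```text
t 6.4 p [ 0.6171 -0.0014  0.1043] yaw -26.26 F [-0.5 -0.4 -0.5] op 0.5582438862183435 29.99992847442627
shift/0.1: [0.011 0.002 0.423]
```

View pics/a2.png

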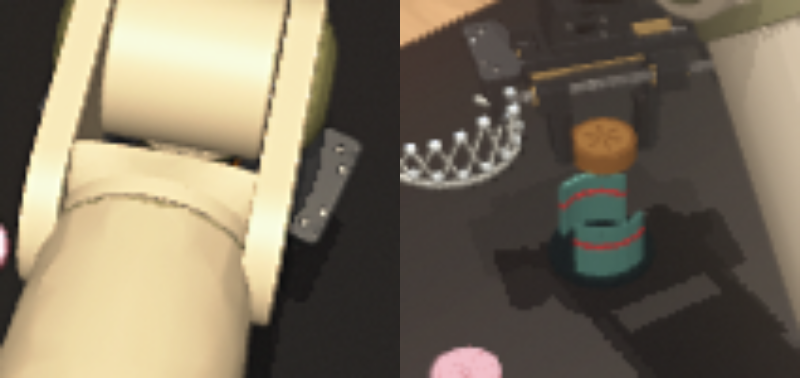

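The side view shows the coin held flat between the fingers, above the tube at crop (604,145), with the tube at (605,235). Now a check on the alignment in the side view.

Run:
```python
from station import imaging
from h import *
s=imaging.grab_frame("side");np.savez("side1.npz",**s);s0=np.load("side0.npz")
for c,st,m in blobs(s,(8,120,80),(32,255,255)):
    if 220<c[0]<250 and 140<c[1]<180: print(c,st,ray(s,c,.1085))
# base+tube region in side0 incl dark base
d=s0["frame"].astype(int);m=((d[...,1]-d[...,0]>8)|(d.max(2)<42))
r=np.zeros(m.shape,bool);r[160:202,212:252]=1;m=(m&r).astype(np.uint8)
ct=max(cv2.findContours(m,0,1)[0],key=cv2.contourArea);print(cv2.boundingRect(ct))
# predicted outline for the base and rims
T=s0["camera_from_world"];K=s0["intrinsics"]
def pr(P):
    q=(K@(T[:3,:3]@np.atleast_2d(P).T+T[:3,3:])).T;return q[:,:2]/q[:,2:]
a=np.linspace(0,6.283,200)
q=np.vstack([pr(np.c_[.618+.042*np.cos(a),-.002+.042*np.sin(a),0*a+z]) for z in(0,.008)]);print("base pred",q.min(0),q.max(0))
print("coin pred at tube axis z.1085",pr([.618,-.002,.1085]))
```

```text
[233.72566372 158.04424779] [225 151  18  15 226] [[ 6.16011307e-01 -3.25976562e-04]]
(219, 172, 28, 25)
base pred [219.95841281 174.91004077] [248.40911385 195.82300896]
coin pred at tube axis z.1085 [[233.69392612 157.46831623]]
```

Call:
move_arm(
  increments=[
    [[0.015, -0.012, 0.1], [0, 0, 0]],
    [[0.015, -0.012, 0.2], [0, 0, 0]],
    [[0.015, -0.012, 0.3], [0, 0, 0]],
    [[0.015, -0.012, 0.4], [0, 0, 0]],
    [[0.015, -0.012, 0.5], [0, 0, 0]],
    [[0.015, -0.012, 0.55], [0, 0, 0]],
    [[0.015, -0.012, 0.6], [0, 0, 0]],
    [[0.015, -0.012, 0.6], [0, 0, 0]],
  ],
)

```text
time_s: 7.35
position: [0.6189, -0.001, 0.0441]
tcp_rot: [[0.897, -0.443, -0.001], [-0.443, -0.897, 0.0], [-0.001, 0.0, -1.0]]
wrist_force: [0.4, 0.1, -1.0]
opening: 0.556
grip_force: 30.0
```

```bash
python3 g.py .619 -.001 .014
```

```text
t 7.35 p [ 0.6189 -0.001   0.0441] yaw -26.28 F [ 0.4  0.1 -1. ] op 0.5558441122609802 29.9998077750206
shift/0.1: [ 0.001 -0.001  0.301]
```

No contact, and the coin is already below the rim. On down to the floor.

Call:
move_arm(
  increments=[
    [[0, 0, 0.08], [0, 0, 0]],
    [[0, 0, 0.16], [0, 0, 0]],
    [[0, 0, 0.22], [0, 0, 0]],
    [[0, 0, 0.26], [0, 0, 0]],
    [[0, 0, 0.29], [0, 0, 0]],
    [[0, 0, 0.305], [0, 0, 0]],
    [[0, 0, 0.305], [0, 0, 0]],
  ],
)

```text
time_s: 8.05
position: [0.6191, -0.0011, 0.0141]
tcp_rot: [[0.897, -0.443, -0.0], [-0.443, -0.897, 0.0], [-0.0, 0.0, -1.0]]
wrist_force: [0.5, 0.5, -0.7]
opening: 0.554
grip_force: 30.0
```

Call:
move_arm(
  increments=[
    [[0, 0, 0.008], [0, 0, 0]],
    [[0, 0, 0.008], [0, 0, 0]],
    [[0, 0, 0.008], [0, 0, 0]],
  ],
)

```text
time_s: 8.35
position: [0.6191, -0.0011, 0.0135]
tcp_rot: [[0.897, -0.443, 0.0], [-0.443, -0.897, -0.0], [0.0, -0.0, -1.0]]
wrist_force: [-0.4, -0.2, -0.8]
opening: 0.556
grip_force: 30.0
```

Call:
move_arm(
  increments=[
    [[0, 0, 0], [0, 0, 0]],
    [[0, 0, 0], [0, 0, 0]],
    [[0, 0, 0], [0, 0, 0]],
    [[0, 0, 0], [0, 0, 0]],
    [[0, 0, 0], [0, 0, 0]],
  ],
  jaw=0.75,
)

```text
time_s: 8.85
position: [0.6191, -0.0011, 0.0134]
tcp_rot: [[0.897, -0.443, 0.0], [-0.443, -0.897, 0.0], [0.0, -0.0, -1.0]]
wrist_force: [-0.9, 0.8, -0.6]
opening: 0.751
grip_force: 0.0
```

Call:
move_arm(
  increments=[
    [[0, 0, -0.1], [0, 0, 0]],
    [[0, 0, -0.25], [0, 0, 0]],
    [[0, 0, -0.45], [0, 0, 0]],
    [[0, 0, -0.65], [0, 0, 0]],
    [[0, 0, -0.85], [0, 0, 0]],
    [[0, 0, -1], [0, 0, 0]],
  ],
)

```text
time_s: 9.45
position: [0.6196, -0.0012, 0.1164]
tcp_rot: [[0.897, -0.443, 0.003], [-0.443, -0.897, -0.001], [0.003, -0.001, -1.0]]
wrist_force: [-0.6, -0.4, -0.7]
opening: 0.747
grip_force: 0.0
```

```bash
python3 g.py .6003 .257 .1
python3 - <<'E'
from station import imaging
from h import *
s=imaging.grab_frame("side")
b=cv2.resize(s["frame"][140:210,190:284],(800,596))
cv2.imwrite("pics/a3.png",b[:,:,::-1])
E
```

```text
t 9.45 p [ 0.6196 -0.0012  0.1164] yaw -26.28 F [-0.6 -0.4 -0.7] op 0.7471838881238027 0.0
shift/0.1: [-1.317 -2.229  0.162]
```

View pics/a3.png

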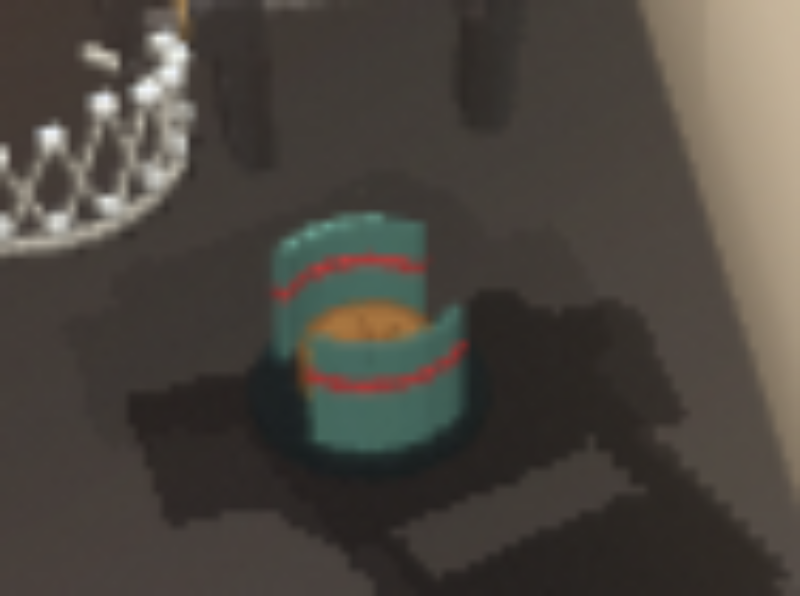

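The first coin lies flat in the tube, its top face around (370,320) well below the red line. On to the second coin.

Call:
move_arm(
  increments=[
    [[-0.1, -0.15, 0], [0, 0, 0]],
    [[-0.2, -0.35, 0], [0, 0, 0]],
    [[-0.3, -0.55, 0], [0, 0, 0]],
    [[-0.4, -0.75, 0], [0, 0, 0]],
    [[-0.5, -0.95, 0], [0, 0, 0]],
  ],
)

```text
time_s: 10.0
position: [0.6154, 0.1084, 0.1127]
tcp_rot: [[0.897, -0.442, -0.002], [-0.442, -0.897, 0.0], [-0.002, 0.0, -1.0]]
wrist_force: [0.4, -0.4, 0.5]
opening: 0.751
grip_force: 0.0
```

Call:
move_arm(
  increments=[
    [[-0.13, -0.2, 0], [0, 0, 0]],
    [[-0.27, -0.4, 0], [0, 0, 0]],
    [[-0.42, -0.6, 0], [0, 0, 0]],
    [[-0.56, -0.8, 0], [0, 0, 0]],
    [[-0.7, -1, 0], [0, 0, 0]],
  ],
)

```text
time_s: 10.5
position: [0.5966, 0.229, 0.1127]
tcp_rot: [[0.897, -0.442, -0.002], [-0.442, -0.897, -0.0], [-0.001, 0.001, -1.0]]
wrist_force: [-0.6, -0.0, 0.0]
opening: 0.751
grip_force: 0.0
```

Call:
move_arm(
  increments=[
    [[-0.06, -0.15, 0.1], [0, 0, 0]],
    [[-0.11, -0.27, 0.2], [0, 0, 0]],
    [[-0.11, -0.27, 0.4], [0, 0, 0]],
    [[-0.11, -0.27, 0.6], [0, 0, 0]],
    [[-0.11, -0.27, 0.7], [0, 0, 0]],
    [[-0.11, -0.27, 0.7], [0, 0, 0]],
  ],
)

```text
time_s: 11.1
position: [0.5991, 0.2556, 0.0413]
tcp_rot: [[0.896, -0.443, -0.003], [-0.443, -0.896, -0.001], [-0.003, 0.002, -1.0]]
wrist_force: [-0.4, 0.6, -0.1]
opening: 0.75
grip_force: 0.0
```

```bash
python3 g.py .6003 .257 .0045
python3 - <<'E'
from station import imaging
from h import *
t=imaging.grab_frame("top");s=imaging.grab_frame("side")
a=cv2.resize(t["frame"][130:230,110:216],(400,378));b=cv2.resize(s["frame"][180:280,110:216],(400,378))
cv2.imwrite("pics/a4.png",np.hstack([a,b])[:,:,::-1])
E
```

```text
t 11.1 p [0.5991 0.2556 0.0413] yaw -26.31 F [-0.4  0.6 -0.1] op 0.749561978567122 0.0
shift/0.1: [ 0.006 -0.018  0.368]
```

View pics/a4.png

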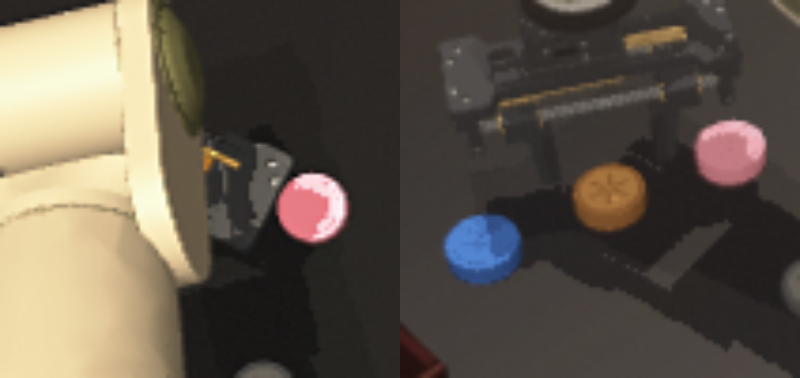

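The side view shows the fingers, at about 545 and 665, straddling the gold coin at (609,197) and clear of the blue and pink ones. Descend and grip.

Call:
move_arm(
  increments=[
    [[0.005, -0.01, 0.08], [0, 0, 0]],
    [[0.005, -0.01, 0.16], [0, 0, 0]],
    [[0.005, -0.01, 0.24], [0, 0, 0]],
    [[0.005, -0.01, 0.3], [0, 0, 0]],
    [[0.005, -0.01, 0.35], [0, 0, 0]],
    [[0.005, -0.01, 0.368], [0, 0, 0]],
    [[0.005, -0.01, 0.368], [0, 0, 0]],
  ],
)

```text
time_s: 11.9
position: [0.6008, 0.2566, 0.0064]
tcp_rot: [[0.897, -0.443, -0.0], [-0.443, -0.897, -0.0], [-0.0, 0.0, -1.0]]
wrist_force: [0.4, 0.3, 0.5]
opening: 0.752
grip_force: 0.0
```

Call:
move_arm(
  increments=[
    [[0, 0, 0], [0, 0, 0]],
    [[0, 0, 0], [0, 0, 0]],
    [[0, 0, 0], [0, 0, 0]],
    [[0, 0, 0], [0, 0, 0]],
    [[0, 0, 0], [0, 0, 0]],
    [[0, 0, 0], [0, 0, 0]],
  ],
  jaw=0.3,
)

```text
time_s: 12.5
position: [0.601, 0.2567, 0.007]
tcp_rot: [[0.897, -0.443, 0.001], [-0.443, -0.897, 0.0], [0.0, -0.0, -1.0]]
wrist_force: [-0.2, -0.4, 2.3]
opening: 0.557
grip_force: 30.0
```

Call:
move_arm(
  increments=[
    [[0, 0, -0.1], [0, 0, 0]],
    [[0, 0, -0.3], [0, 0, 0]],
    [[0, 0, -0.5], [0, 0, 0]],
    [[0, 0, -0.7], [0, 0, 0]],
    [[0, 0, -0.9], [0, 0, 0]],
    [[0, 0, -1], [0, 0, 0]],
    [[0, 0, -1], [0, 0, 0]],
  ],
)

```text
time_s: 13.2
position: [0.6013, 0.2568, 0.1081]
tcp_rot: [[0.897, -0.443, 0.002], [-0.443, -0.897, 0.001], [0.002, -0.002, -1.0]]
wrist_force: [-0.4, 0.2, -0.6]
opening: 0.556
grip_force: 30.0
```

```bash
python3 g.py .619 -.001 .104
```

```text
t 13.2 p [0.6013 0.2568 0.1081] yaw -26.28 F [-0.4  0.2 -0.6] op 0.5561537429212163 29.999899864196777
shift/0.1: [1.3   2.233 0.04 ]
```

Call:
move_arm(
  increments=[
    [[0.05, 0.1, 0], [0, 0, 0]],
    [[0.17, 0.3, 0], [0, 0, 0]],
    [[0.29, 0.5, 0], [0, 0, 0]],
    [[0.41, 0.7, 0], [0, 0, 0]],
    [[0.52, 0.9, 0], [0, 0, 0]],
  ],
)

```text
time_s: 13.7
position: [0.607, 0.1511, 0.1052]
tcp_rot: [[0.896, -0.443, -0.002], [-0.443, -0.896, -0.0], [-0.002, 0.001, -1.0]]
wrist_force: [-0.0, -0.5, -1.2]
opening: 0.556
grip_force: 30.0
```

Call:
move_arm(
  increments=[
    [[0.12, 0.2, 0], [0, 0, 0]],
    [[0.24, 0.4, 0], [0, 0, 0]],
    [[0.36, 0.6, 0], [0, 0, 0]],
    [[0.46, 0.8, 0], [0, 0, 0]],
    [[0.52, 0.9, 0], [0, 0, 0]],
  ],
)

```text
time_s: 14.2
position: [0.6137, 0.047, 0.1054]
tcp_rot: [[0.896, -0.444, -0.002], [-0.444, -0.896, -0.0], [-0.002, 0.001, -1.0]]
wrist_force: [-0.5, 1.1, -1.5]
opening: 0.557
grip_force: 30.0
```

Call:
move_arm(
  increments=[
    [[0.12, 0.2, 0], [0, 0, 0]],
    [[0.2, 0.35, 0], [0, 0, 0]],
    [[0.26, 0.433, 0], [0, 0, 0]],
    [[0.26, 0.433, 0], [0, 0, 0]],
    [[0.26, 0.433, 0], [0, 0, 0]],
  ],
)

```text
time_s: 14.7
position: [0.6184, -0.0007, 0.1064]
tcp_rot: [[0.897, -0.443, -0.0], [-0.443, -0.897, 0.0], [-0.0, -0.0, -1.0]]
wrist_force: [0.5, -0.5, -1.1]
opening: 0.557
grip_force: 30.0
```

```bash
python3 g.py .619 -.001 .033;  python3 - <<'E'
from station import imaging
from h import *
s=imaging.grab_frame("side")
for c,st,m in blobs(s,(8,120,80),(32,255,255)):
    if 220<c[0]<250 and 140<c[1]<180: print(c,st,ray(s,c,.107))
E
```

```text
t 14.7 p [ 0.6184 -0.0007  0.1064] yaw -26.28 F [ 0.5 -0.5 -1.1] op 0.5570264836221068 29.99996155500412
shift/0.1: [0.007 0.001 0.734]
[233.10859729 157.95475113] [225 151  17  15 221] [[ 6.18904568e-01 -5.68367830e-04]]
[232.60465116 177.46511628] [226 176  14   4  43] [[0.55740983 0.05662636]]
```

Call:
move_arm(
  increments=[
    [[0.005, 0, 0.12], [0, 0, 0]],
    [[0.005, 0, 0.25], [0, 0, 0]],
    [[0.005, 0, 0.38], [0, 0, 0]],
    [[0.005, 0, 0.5], [0, 0, 0]],
    [[0.005, 0, 0.58], [0, 0, 0]],
    [[0.005, 0, 0.66], [0, 0, 0]],
    [[0.005, 0, 0.72], [0, 0, 0]],
    [[0.005, 0, 0.735], [0, 0, 0]],
  ],
)

```text
time_s: 15.55
position: [0.6188, -0.0014, 0.0325]
tcp_rot: [[0.897, -0.443, -0.001], [-0.443, -0.897, 0.0], [-0.001, 0.0, -1.0]]
wrist_force: [-1.1, -0.2, -1.5]
opening: 0.556
grip_force: 30.0
```

Call:
move_arm(
  increments=[
    [[0, 0, 0.007], [0, 0, 0]],
    [[0, 0, 0.007], [0, 0, 0]],
    [[0, 0, 0.007], [0, 0, 0]],
  ],
)

```text
time_s: 15.85
position: [0.6192, -0.0014, 0.0328]
tcp_rot: [[0.897, -0.443, 0.001], [-0.443, -0.897, -0.0], [0.001, -0.0, -1.0]]
wrist_force: [-0.8, 0.3, -0.9]
opening: 0.553
grip_force: 30.0
```

Lower a touch more, release and withdraw.

Call:
move_arm(
  increments=[
    [[0, 0, 0.01], [0, 0, 0]],
    [[0, 0, 0.01], [0, 0, 0]],
    [[0, 0, 0.01], [0, 0, 0]],
  ],
)

```text
time_s: 16.15
position: [0.619, -0.0014, 0.0315]
tcp_rot: [[0.897, -0.443, 0.0], [-0.443, -0.897, -0.0], [0.0, -0.0, -1.0]]
wrist_force: [-0.3, -0.3, 0.3]
opening: 0.553
grip_force: 30.0
```

Call:
move_arm(
  increments=[
    [[0, 0, 0], [0, 0, 0]],
    [[0, 0, 0], [0, 0, 0]],
    [[0, 0, 0], [0, 0, 0]],
    [[0, 0, 0], [0, 0, 0]],
    [[0, 0, 0], [0, 0, 0]],
  ],
  jaw=0.75,
)

```text
time_s: 16.65
position: [0.619, -0.0014, 0.0314]
tcp_rot: [[0.897, -0.443, 0.0], [-0.443, -0.897, 0.0], [0.0, -0.0, -1.0]]
wrist_force: [0.5, -0.3, -0.9]
opening: 0.75
grip_force: 0.0
```

Call:
move_arm(
  increments=[
    [[0, 0, -0.1], [0, 0, 0]],
    [[0, 0, -0.25], [0, 0, 0]],
    [[0, 0, -0.45], [0, 0, 0]],
    [[0, 0, -0.65], [0, 0, 0]],
    [[0, 0, -0.85], [0, 0, 0]],
    [[0, 0, -1], [0, 0, 0]],
    [[0, 0, -1], [0, 0, 0]],
    [[0, 0, -1], [0, 0, 0]],
  ],
)

```text
time_s: 17.45
position: [0.6189, -0.0014, 0.1318]
tcp_rot: [[0.897, -0.443, 0.001], [-0.443, -0.897, -0.0], [0.001, -0.0, -1.0]]
wrist_force: [-0.2, -0.3, 0.6]
opening: 0.747
grip_force: 0.0
```

```bash
python3 g.py
python3 - <<'E'
from station import imaging
from h import *
s=imaging.grab_frame("side")
b=cv2.resize(s["frame"][140:210,190:284],(800,596))
cv2.imwrite("pics/a5.png",b[:,:,::-1])
E
```

```text
t 17.45 p [ 0.6189 -0.0014  0.1318] yaw -26.28 F [-0.2 -0.3  0.6] op 0.7465216647527005 0.0
```

View pics/a5.png

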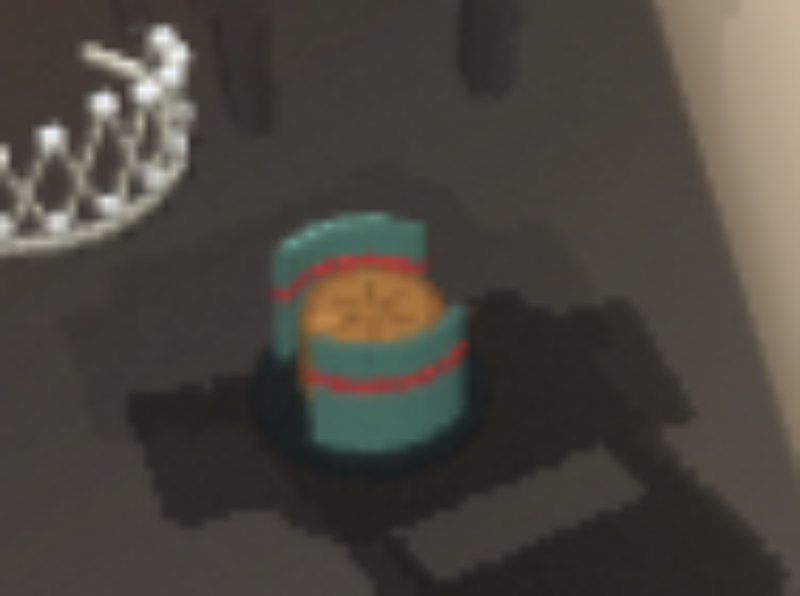

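The second coin lies flat, its face around (370,305), with its far edge level with the red line at about (370,265). The gripper is clear, so I hand in.

```bash
python3 -c "
from station import order;print(order.job_done())"
```

```text
the job is handed in; nothing more can be done
None
```

I stacked both gold coins flat in the teal tube, with the top level with the red line in the last side view, did not touch the silver coin or the look-alikes, and handed the job in at about 17.5 s; no verdict came back.

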